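# Lengthen the canister brush to its second stop and hold it ready

### The job

The empty canister is too deep for the short brush, so lengthen the brush while it stands in its steel cup: squeeze in the red button on its blue grip, draw the handle up to the second (last) stop and let the button spring back out, so that it locks. Then take the grip by its two plain sides, so that the button stays out, lift the brush up out of the cup and finish holding it still in the gripper, upright, locked at full length and clear above the rim of the cup. Leave the cup standing where it was and do not shove or knock over anything else on the counter.

Things in the scene. Friction and masses are not known exactly. Their poses are not given: they have to be found in the camera images.
- brush: lower part of the canister brush: rigid white bristle head 44 mm across, 46 mm high, under a steel tube 24 mm across with a black collar (28 mm), its top 142 mm above the origin. Origin: centre of the head's underside; z: up along the tube; x: the side with the tube's three lock holes and the button. Stands loose on the cup's floor (8 mm above the counter), turned any way; 0.32 kg of weight keep it down
- brush_grip (a point): on the brush's axis (axes as the brush's), centre of the blue grip at button height. The grip is 28 mm along x, 30 mm along y (plain sides at +y and -y), from 31 mm below to 27 mm above this point; under it a 14 mm rod slides out of the tube. Handle in: 174 mm above the brush's origin, the grip resting on the collar; fully out: 239 mm
- button_face (a point): centre of the outer face of the red button on the grip's +x side, 16 mm wide, 21 mm high, 5 mm proud when out (19 mm from the axis). A pinch along x, one finger on the button and one on the opposite face, presses it flush (33 mm apart at first touch, 28 mm when flush). A red mark on the grip's top lies at the button's side
- brush_button (a joint): button travel, m: 0 out, 0.005 flush, 0.0055 at most. Springs back (1.5 N to start, 5 N flush). It draws in a lock pin: beyond 0.0037 the handle slides. Let go at a stop, it springs out to 0 and locks; let go between stops, it stays at 0.0035 until the handle reaches a stop
- brush_handle (a joint): how far the handle is out, m: 0 in (at start, locked), 0.032 first stop, 0.064 second stop (each locks within 0.0015 either side), 0.065 end of travel: pulling on with the button in meets the end at the second stop, then lifts the whole brush. Sliding takes about 1.5 N plus the handle's 0.8 N weight; let go unlocked, friction carries it
- brush_cup: the loose, heavy (0.7 kg) stainless cup in which the brush stands: 65 mm across with a flange 92 mm across at the foot, inside 59 mm across, rim 58 mm above the counter. Origin: centre of its underside, on the counter
- water_bottle: bystander: pale blue clear bottle with a white cap, 80 mm across, 165 mm high; origin at the centre of its underside
- shaker_jar: bystander: tan jar with a black top, 60 mm across, 118 mm high; origin at the centre of its underside
- scale: bystander: flat steel kitchen scale with a blue display, 165 x 215 x 20 mm; origin at the centre of its underside
- canister: bystander: open, empty steel canister, 108 mm across, 170 mm high; origin at the centre of its underside
- canister_lid: bystander: the canister's lid lying on the counter, 113 mm across, 33 mm high with its knob; origin at the centre of its underside
- bench_scraper: bystander: bench scraper lying flat, steel blade and white handle, about 110 x 150 x 22 mm; origin near the middle of its underside
- measuring_jug: bystander: clear measuring jug with red marks and a handle to its +y, 90 mm across, 105 mm high; origin at the centre of its underside

How it is judged (in metres and radians):
On the way, in this order (a step that is already met when the one before it is completed fails the run):
1. the button is squeezed in by the fingers while the handle is still in and the brush stands in its cup (value of joint brush_button above 0.0037 m and value of joint brush_handle below 0.02 m and contact force between the fingers and brush above 1 N and height (world z) of brush below 0.03 m), for 0.1 s.
2. the handle is drawn to the second stop and locked there, the button out, with the brush still standing in its cup (value of joint brush_handle above 0.061 m and value of joint brush_button below 0.001 m and height (world z) of brush below 0.03 m and horizontal distance between brush and brush_cup below 0.02 m), for 0.2 s.
At the end, for the whole second after the job is handed in: for the last second: fingers hold the brush; handle out over 61 mm with the button out within 1 mm; underside over 66 mm above the counter (8 mm above the rim); upright within 15 deg, under 50 mm/s; touching no cup, canister, bottle, jar or jug; cup upright, within 50 mm of its start (value of joint brush_handle above 0.061 m and value of joint brush_button below 0.001 m and height (world z) of brush above 0.066 m and angle between brush's own z axis and vertical below 0.26 rad and contact force between the fingers and brush above 1 N and contact force between brush and brush_cup below 0.1 N and contact force between brush and canister below 0.1 N and contact force between brush and water_bottle below 0.1 N and contact force between brush and shaker_jar below 0.1 N and contact force between brush and measuring_jug below 0.1 N and linear speed of brush below 0.05 m/s and angle between brush_cup's own z axis and vertical below 0.1 rad and distance of brush_cup from where it was at the start of the episode below 0.05 m); the arm keeps its last pose, push and grip.
It fails at once if the cup is tipped over (angle between brush_cup's own z axis and vertical above 0.5 rad).
It fails at once if a bystander is shoved more than 40 mm or knocked over (distance of any of water_bottle, shaker_jar, scale, canister, canister_lid, bench_scraper, measuring_jug from where it was at the start of the episode above 0.04 m or angle between any of water_bottle, shaker_jar, canister, measuring_jug's own z axis and vertical above 0.6 rad).
It also fails if it takes over 45 s, if anything falls off the work surface, if the arm or the gripper's body presses on something with over 40 N, if the wrist force passes 120 N, or if a joint passes its speed limit or range.

### The arm

A 6-joint arm with a two-finger parallel gripper is mounted at the origin on the work surface. World frame = base frame: x ahead of the robot, y to its left, z up, the work surface at z = 0. Lengths are in mm, angles in rad, forces in N, time in s.
With the tool pointing down it reaches from about 375 to 825 mm from the base axis. Payload 5.5 kg.
Tool frame: the origin (TCP) lies on the centre line of the jaws, within the pads' length; the fingertips stand 11 mm ahead of it and the grasp point (between the pads) lies 8 mm behind it; z points along the fingers, y is the direction in which the jaws open and shut (so a half turn about z gives the same grasp; the last joint's range is limited). The gripper opens to 85 mm and grips with 20 to 120 N. Pads are 22 mm wide; open, the fingers measure 114 mm over their backs; the gripper's body (76 mm by 85 mm) begins 54 mm behind the grasp point. The pads swing forward as they close: fully open they stand 13 mm farther back than shut.
Start: joints at [1.215, 0.314, -0.047, 1.21, 0, 1.571], TCP at [209.001, 562.418, 242.299] pointing down, gripper open.
Joint ranges: [-2.67, 2.67], [-0.69, 1.73], [-1.03, 1.25], [-2.08, 2.16], [-1.42, 1.45], [-3.14, 3.14]. Speed limits (rad/s): [2.39, 2.39, 3.01, 3.14, 3.14, 3.14].

### API

Orientations are given as a 3x3 rotation matrix whose columns are the frame's x, y, z axes.
In Python, from plant import ctrl gives the robot as it stands.
- The arm moves only by the tool carry_out, never from a script. Its argument "increments" is a list of rows, each a list of 7 numbers: the shift along the tool's x, y, z in cm, then the turn, a rotation vector about the tool's x, y, z in degrees, then the gripper's target within -1 to 1 (fully open at 1, half-way at 0, shut at -1). A call has 1 to 20 rows; each row shifts and turns the pose as measured when the row begins, along the tool's axes as they then stand; what a row does not reach is not made up. A row lasts 1/8 s, in which the tool goes at most 62.5 mm and 10.7 degrees, less where a joint would pass 70% of its speed; a pose out of reach is approached as far as the arm can. A call with a gripper value outside its range is refused whole. The fingers move at their own pace and stop on an object; "newtons" is the grip in N (left out, the last holds). Time passes only in rows, so rows that do not move let the fingers close. It gives the time, the measured TCP pose, the force and the opening at its end, in the units of the state.
- ctrl.read_state(): the state, without advancing time (a new reading comes with each control period).
- ctrl.capture(name): name is "scene" or "side" or "wrist"; returns a dict with "img" (400x640x3 uint8, red, green, blue), "range_z" (400x640 float32, mm along the optical axis (not along the pixel's ray), 0 where there is no reading), "camera_matrix" (3x3 intrinsics, pixels), "rvec" (rotation vector, rad) and "tvec" (3), from world to camera coordinates, as OpenCV has them; the wrist camera has in their place "hand_eye" (4x4, takes a point from camera to tool coordinates, whose origin is the TCP and whose axes are the flange's). Camera axes: x right, y down, z forward; pixel columns grow to the right and rows downward; lengths in mm; the calibration is good to about 2 mm. A picture is of the moment at which its call begins: read the wrist's pose just before it.
- ctrl.finish_job(): hands the job in, once; it reports no verdict.
The state is a dict: "t": time; "joint_pos": joint angles; "qd": joint speeds; "effort": joint torques, N m; "tcp_pos": TCP position; "ee_rot": TCP orientation; "force": force on the tool from outside, world axes, zero at the start; "ft_torque": the same for the moment, N m; "grip_width": finger opening in mm.
Only numpy, scipy, OpenCV 4.12 (cv2) and the standard library are available. Lean on these libraries where they do the work, as an engineer would, in place of code of your own. Each camera call takes 0.05 s, during which the arm holds its last target. There are 200 camera calls.

## Working session

There is one attempt and no reset: what is moved stays moved. The work goes in short steps, Python scripts to look and compute and a tool call to move; the robot and the scene stay as the last step left them, time stands still between calls to the robot, and variables do not carry over. Pictures are saved under pics/ and viewed, about 8 in all and at most 12, crops included, and the job is handed in when it is done.

Besides the shell and the picture viewer there is one more tool, called after ">>>" by a JSON object that holds its "name" and its "arguments". carry_out: Moves the arm, as the interface text tells. Its arguments: {"type":"object","properties":{"increments":{"type":"array","items":{"type":"array","items":{"type":"number"}}},"newtons":{"type":"number"}},"required":["increments"]}

```bash
mkdir -p pics
cat > h.py <<'E'
import numpy as np, cv2
from plant import ctrl
def cam(n):
    s=ctrl.read_state(); c=ctrl.capture(n); K=c["camera_matrix"]
    if n=="wrist":
        T=np.eye(4);T[:3,:3]=np.array(s["ee_rot"]).reshape(3,3);T[:3,3]=s["tcp_pos"]
        M=T@np.array(c["hand_eye"])
    else:
        R=cv2.Rodrigues(np.array(c["rvec"],float))[0];M=np.eye(4);M[:3,:3]=R.T;M[:3,3]=-R.T@np.array(c["tvec"],float).ravel()
    c["M"]=M; return c
def world(c):
    K=c["camera_matrix"];z=c["range_z"];v,u=np.mgrid[0:400,0:640]
    P=np.stack([(u-K[0,2])/K[0,0]*z,(v-K[1,2])/K[1,1]*z,z],-1)
    W=P@c["M"][:3,:3].T+c["M"][:3,3]; W[z==0]=np.nan; return W
def plane(c,u,v,h):
    K=c["camera_matrix"];d=c["M"][:3,:3]@np.array([(u-K[0,2])/K[0,0],(v-K[1,2])/K[1,1],1]);o=c["M"][:3,3]
    return o+d*(h-o[2])/d[2]
def save(c,n): cv2.imwrite("pics/"+n,c["img"][:,:,::-1])
E
python3 - <<'E'
from h import *
s=ctrl.read_state();print(s["tcp_pos"],np.round(s["ee_rot"],3).tolist(),s["grip_width"],s["force"],s["t"])
ims=[]
for n in("scene","side"):
    c=cam(n);W=world(c);print(n,c["M"].round(2).tolist());ims.append(c["img"])
    hsv=cv2.cvtColor(c["img"],cv2.COLOR_RGB2HSV)
    for nm,m in(("blue",cv2.inRange(hsv,(100,120,50),(125,255,255))),("red",cv2.inRange(hsv,(0,150,80),(6,255,255))|cv2.inRange(hsv,(174,150,80),(180,255,255)))):
        k,l,st,ce=cv2.connectedComponentsWithStats(m)
        for i in range(1,k):
            if st[i,4]>12: print(n,nm,st[i].tolist(),ce[i].round(1),np.nanmedian(W[l==i],0).round(1),np.nanmin(W[l==i],0).round(),np.nanmax(W[l==i],0).round())
    np.savez(f"/tmp/{n}.npz",W=W,img=c["img"])
cv2.imwrite("pics/a.png",cv2.resize(np.vstack(ims),(480,600))[:,:,::-1]); cv2.imwrite("pics/scene.png",ims[0][:,:,::-1]);cv2.imwrite("pics/side.png",ims[1][:,:,::-1])
E
```

```text
[208.80580758 561.8895504  241.42338333] [[-0.937, 0.348, -0.001], [0.348, 0.937, -0.002], [0.0, -0.002, -1.0]] 85.60132399377608 [0.66026617 0.09361583 0.27412377] 0.0
scene [[0.88, 0.38, -0.29, 968.85], [0.47, -0.72, 0.51, -811.19], [-0.02, -0.59, -0.81, 1357.61], [0.0, 0.0, 0.0, 1.0]]
scene blue [364, 223, 12, 14, 91] [369.6 229.4] [689.2 -24.5  19. ] [677. -56.   9.] [701.   4.  31.]
scene blue [275, 233, 9, 14, 72] [279.7 239.4] [ 504.1 -290.   204.9] [ 491. -294.  165.] [ 513. -269.  212.]
scene blue [280, 259, 9, 5, 27] [283.9 261.4] [ 505.8 -289.    61. ] [ 488. -296.   54.] [ 515. -275.   67.]
scene red [470, 74, 62, 48, 1669] [499.7  97.5] [909.4 717.4 124.9] [812. 594.  88.] [1012.  860.  136.]
side [[0.77, -0.31, 0.56, -240.88], [-0.64, -0.4, 0.66, -932.77], [0.02, -0.86, -0.5, 806.57], [0.0, 0.0, 0.0, 1.0]]
side blue [345, 201, 14, 9, 60] [351.4 205.1] [685.7 -25.1  18.3] [674. -52.  14.] [699.   7.  22.]
side blue [363, 205, 14, 23, 160] [370.5 215.9] [ 489.1 -291.1  188.9] [ 481. -295.  151.] [ 507. -270.  211.]
side blue [360, 250, 13, 7, 50] [365.7 253.9] [ 485.7 -287.9   60.3] [ 478. -299.   55.] [ 512. -266.   64.]
side red [266, 99, 36, 19, 426] [282.9 108.5] [914.6 678.4 124.4] [797. 597. 111.] [1002.  827.  153.]
side red [363, 213, 6, 9, 41] [365.7 217. ] [ 479.  -283.3  184.6] [ 476. -291.  172.] [ 485. -273.  195.]
```

View pics/scene.png

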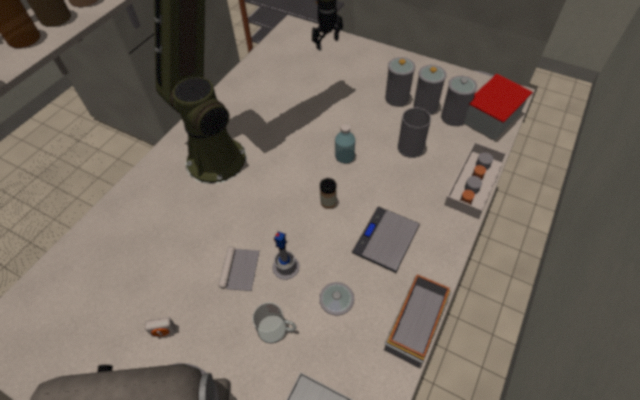

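View pics/side.png

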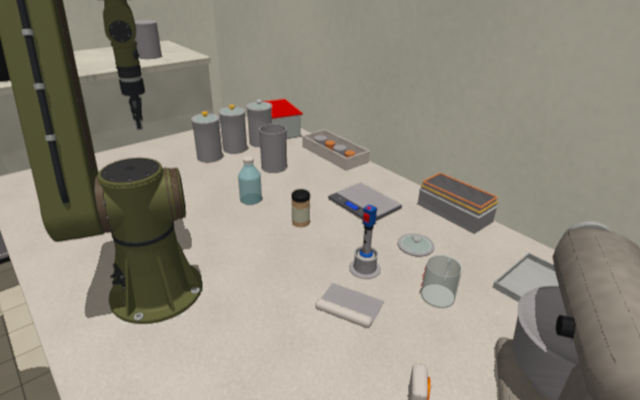

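The scene view shows the brush at about px (281,240) with the cup at (285,262). The side view shows the grip at (370,216) and the red button at (366,217), so the brush is near (497,-287) with the button facing roughly -x. Next I swing the arm round, raised, to look from above.

>>> {"name": "carry_out", "arguments": {"increments": [[0,0,-5,0,0,0,1],[-3,0,-5,0,0,3,1],[-6,0,0,0,0,5.8,1],[-6,0,0,0,0,5.8,1],[-6,0,0,0,0,5.8,1],[-6,0,0,0,0,5.8,1],[-6,0,0,0,0,5.8,1],[-6,0,0,0,0,5.8,1],[-6,0,0,0,0,5.8,1],[-6,0,0,0,0,5.8,1],[-6,0,0,0,0,5.8,1],[-6,0,0,0,0,5.8,1],[-6,0,0,0,0,5.8,1],[-6,0,0,0,0,5.8,1],[-6,0,0,0,0,5.8,1],[-6,0,0,0,0,5.8,1],[-3,0,0,0,0,0,1],[0,0,0,0,0,0,1]], "newtons": 40}}

```text
t: 2.35
tcp_pos: [595.4, -180.8, 336.2]
ee_rot: [[0.297, 0.955, -0.014], [0.955, -0.297, -0.008], [-0.012, -0.011, -1.0]]
force: [0.1, 0.4, 0.2]
grip_width: 85.4
```

```bash
cat > look.py <<'E'
from h import *
import sys
s=ctrl.read_state();R=np.array(s["ee_rot"]);print("t",s["t"],"tcp",np.round(s["tcp_pos"],1),"yaw y",np.degrees(np.arctan2(R[1,1],R[0,1])).round(1),"z",R[:,2].round(3),"w",round(s["grip_width"],1),"F",np.round(s["force"],1),"q",np.round(s["joint_pos"],2))
for n in sys.argv[2:]:
    c=cam(n);W=world(c);save(c,f"{sys.argv[1]}_{n}.png")
    hsv=cv2.cvtColor(c["img"],cv2.COLOR_RGB2HSV)
    for nm,m in(("blue",cv2.inRange(hsv,(100,120,40),(125,255,255))),("red",cv2.inRange(hsv,(0,150,60),(6,255,255))|cv2.inRange(hsv,(174,150,60),(180,255,255)))):
        k,l,st,ce=cv2.connectedComponentsWithStats(m)
        for i in range(1,k):
            q=np.nanmedian(W[l==i],0)
            if st[i,4]>8 and np.hypot(q[0]-497,q[1]+287)<70: print(n,nm,st[i].tolist(),ce[i].round(1),q.round(1),np.nanpercentile(W[l==i],3,axis=0).round(1),np.nanpercentile(W[l==i],97,axis=0).round(1))
E
python3 look.py b wrist side scene
```

```text
t 2.35 tcp [ 595.4 -180.8  336.2] yaw y -17.3 z [-0.014 -0.008 -1.   ] w 85.4 F [0.1 0.4 0.2] q [-0.29  0.35  0.22  1.45 -0.01  1.58]
wrist blue [271, 228, 25, 22, 227] [283.7 236. ] [ 504.9 -268.7   61. ] [ 480.3 -291.4   56.8] [ 515.  -259.6   64.8]
wrist blue [248, 265, 37, 49, 1101] [267.6 288.4] [ 503.4 -269.2  198.5] [ 486.  -288.3  163.2] [ 512.1 -262.7  210.3]
wrist red [252, 301, 10, 10, 62] [256.5 305.7] [ 489.3 -279.4  210.4] [ 467.  -307.4  174.4] [ 493.7 -274.4  211.8]
side blue [363, 205, 14, 23, 165] [370.4 216.5] [ 489.2 -290.8  186.2] [ 482.4 -294.3  152.6] [ 504.  -271.7  209.9]
side blue [360, 250, 13, 7, 50] [365.7 253.9] [ 486.6 -288.    60.4] [ 478.2 -297.    57.2] [ 504.4 -268.3   65.2]
side red [363, 213, 6, 9, 40] [365.8 217.1] [ 479.1 -282.3  183.3] [ 476.3 -288.8  174.1] [ 484.9 -273.5  193.6]
scene blue [275, 233, 10, 15, 94] [280.3 240.3] [ 505.2 -287.7  197.8] [ 494.5 -294.1  166.3] [ 512.2 -271.4  210.6]
scene blue [280, 258, 9, 6, 26] [284.1 261.2] [ 504.8 -289.2   61.2] [ 490.7 -294.2   56.3] [ 513.8 -274.1   65.6]
```

View pics/b_wrist.png

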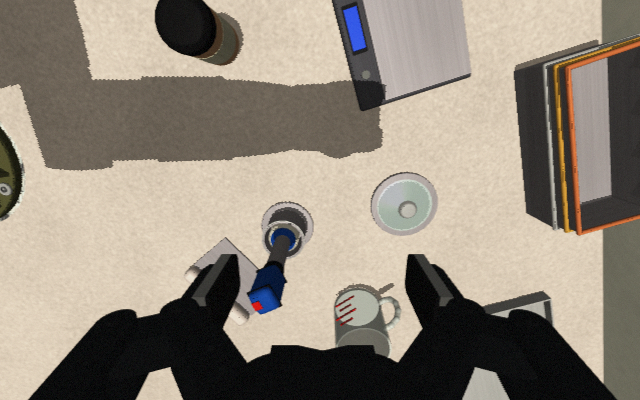

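The wrist view shows the grip's top at about (265,300), with the red mark at (257,306) on its lower-left edge. I'll move over it and measure up close.

>>> {"name": "carry_out", "arguments": {"increments": [[-4.3,-2.1,0,0,0,0,1],[-4.3,-2.1,1,0,0,0,1],[-4.3,-2.1,1,0,0,0,1],[0,0,0,0,0,0,1]]}}

```text
t: 3.0
tcp_pos: [499.4, -279.3, 317.3]
ee_rot: [[0.282, 0.959, -0.012], [0.959, -0.282, -0.007], [-0.01, -0.01, -1.0]]
force: [-0.0, -0.0, -0.9]
grip_width: 85.3
```

```bash
python3 look.py c wrist
python3 - <<'E'
from h import *
c=cam("wrist");W=world(c);hsv=cv2.cvtColor(c["img"],cv2.COLOR_RGB2HSV)
blue=cv2.inRange(hsv,(100,120,40),(125,255,255));red=cv2.inRange(hsv,(0,150,60),(6,255,255))|cv2.inRange(hsv,(174,150,60),(180,255,255))
top=((W[...,2]>204)&(W[...,2]<216)&((blue|red)>0)).astype(np.uint8)
cn=max(cv2.findContours(top,0,1)[0],key=cv2.contourArea)
r=cv2.minAreaRect(cn);print(r)
P=np.array([plane(c,u,v,209)[:2] for u,v in cv2.boxPoints(r)]);print(P.round(1),P.mean(0).round(1))
rt=((red>0)&(top>0)); v,u=np.where(rt);m=plane(c,u.mean(),v.mean(),209)[:2];d=m-P.mean(0);print("mark",m,d,np.degrees(np.arctan2(d[1],d[0])))
for i in range(2):
    e=P[i+1]-P[i];print(np.linalg.norm(e),np.degrees(np.arctan2(e[1],e[0])))
# cup rim
cv2.imwrite("pics/c_crop.png",cv2.resize(c["img"][150:,150:500],None,fx=2,fy=2)[:,:,::-1])
E
```

```text
t 3.0 tcp [ 499.4 -279.3  317.3] yaw y -16.4 z [-0.012 -0.007 -1.   ] w 85.3 F [-0.  -0.  -0.9] q [-0.5   0.25  0.04  1.37 -0.01  1.35]
wrist blue [303, 152, 36, 66, 1327] [321.6 186.4] [ 499.8 -271.   207.1] [ 483.5 -290.2   58.6] [ 511.7 -262.4  210.3]
wrist red [300, 195, 20, 16, 141] [310.3 204. ] [ 488.  -279.5  210.2] [ 478.6 -285.5  191.9] [ 493.5 -274.7  211.4]
((319.5979309082031, 199.84536743164062), (31.475730895996094, 30.663454055786133), 66.03751373291016)
[[ 483.  -264.3]
 [ 509.5 -260.4]
 [ 513.2 -288.7]
 [ 485.8 -293.3]] [ 497.9 -276.7]
mark [ 489.13984045 -279.80669162] [-8.73559312 -3.13946304] -160.23219663519103
26.800604082361577 8.46001462873038
28.591067639080364 -82.62729441386962
```

View pics/c_crop.png

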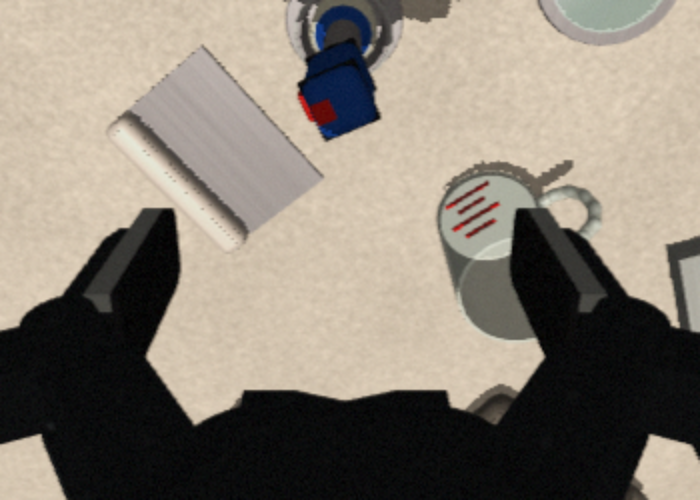

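The crop shows the grip's top centred at about (345,103), with the red mark at (320,112). Taking all three views together, the axis is near (498,-278) and the button faces about 188°. I'll turn the jaws to match, go lower and re-measure.

>>> {"name": "carry_out", "arguments": {"increments": [[0,0,2,0,0,-8.1,1],[0,0,2,0,0,-8.1,1],[0,0,2,0,0,-8.1,1],[0,0,0,0,0,0,1]]}}

```text
t: 3.6
tcp_pos: [507.2, -272.4, 257.9]
ee_rot: [[-0.162, 0.987, -0.006], [0.987, 0.162, -0.006], [-0.005, -0.007, -1.0]]
force: [0.3, 1.4, 0.3]
grip_width: 85.0
```

```bash
cat > m.py <<'E'
from h import *
import sys
Z=float(sys.argv[2])
s=ctrl.read_state();R=np.array(s["ee_rot"]);print("t",s["t"],"tcp",np.round(s["tcp_pos"],1),"yaw",np.degrees(np.arctan2(R[1,1],R[0,1])).round(1))
c=cam("wrist");W=world(c);hsv=cv2.cvtColor(c["img"],cv2.COLOR_RGB2HSV)
blue=cv2.inRange(hsv,(100,120,40),(125,255,255));red=cv2.inRange(hsv,(0,150,60),(6,255,255))|cv2.inRange(hsv,(174,150,60),(180,255,255))
top=((W[...,2]>Z-4)&(W[...,2]<Z+8)&((blue|red)>0)).astype(np.uint8)
cn=max(cv2.findContours(top,0,1)[0],key=cv2.contourArea)
r=cv2.minAreaRect(cn);print(r)
P=np.array([plane(c,u,v,Z)[:2] for u,v in cv2.boxPoints(r)]);print(P.round(1).tolist(),P.mean(0).round(1))
for i in range(2):
    e=P[i+1]-P[i];print(np.linalg.norm(e).round(1),np.degrees(np.arctan2(e[1],e[0])).round(1))
for tag,zz in(("top",(Z-4,Z+8)),("btn",(Z-40,Z-10))):
    v,u=np.where((red>0)&(W[...,2]>zz[0])&(W[...,2]<zz[1]))
    if len(u)>5:
        w=np.nanmedian(W[v,u],0);d=w[:2]-P.mean(0);print(tag,len(u),w.round(1),d.round(1),np.degrees(np.arctan2(d[1],d[0])).round(1))
h=R.T@(np.append(P.mean(0),Z)-s["tcp_pos"]);print("grip top in tool axes mm",h.round(1))
x0,y0,w,hh=cv2.boundingRect(cn);cr=c["img"][max(0,y0-60):y0+110,max(0,x0-100):x0+130]
cv2.imwrite("pics/"+sys.argv[1],cv2.resize(cr,None,fx=3,fy=3)[:,:,::-1])
E
python3 m.py d.png 209
```

```text
t 3.6 tcp [ 507.2 -272.4  257.9] yaw 9.3
((307.0, 231.0), (38.0, 38.0), 0.0)
[[486.2, -292.1], [482.6, -263.9], [507.7, -259.7], [512.5, -287.7]] [ 497.3 -275.9]
28.4 97.2
25.5 9.5
top 172 [ 489.5 -279.1  210.3] [-7.8 -3.3] -157.3
btn 92 [ 479.9 -278.1  192.6] [-17.4  -2.2] -172.7
grip top in tool axes mm [ -1.6 -10.1  49. ]
```

View pics/d.png

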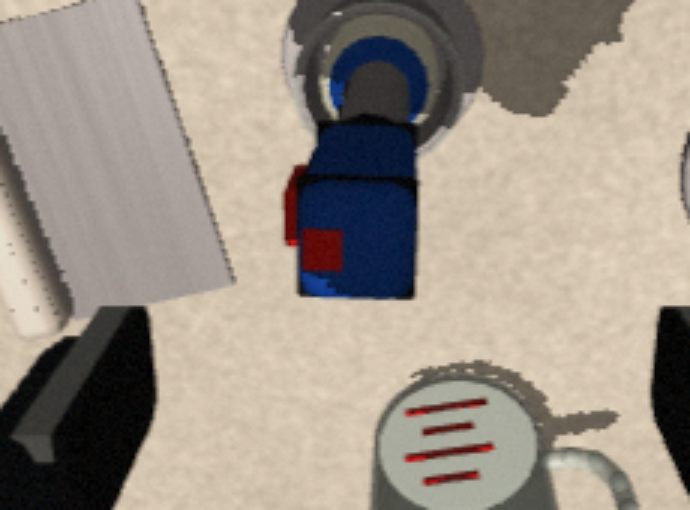

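At this yaw the grip's top looks square to the jaws, with the button on the left at about (292,205) in the crop. The axis is near (497.5,-277), so I'll centre on it and descend to button height.

>>> {"name": "carry_out", "arguments": {"increments": [[-0.3,-1.03,0,0,0,-0.5,1],[0,0,0,0,0,0,1],[0,0,3,0,0,0,1],[0,0,3,0,0,0,1],[0,0,2.5,0,0,0,1],[0,0,0,0,0,0,1]], "newtons": 30}}

```text
t: 4.4
tcp_pos: [500.9, -279.5, 178.1]
ee_rot: [[-0.165, 0.986, 0.004], [0.986, 0.165, -0.011], [-0.012, 0.002, -1.0]]
force: [-0.5, 0.2, 0.3]
grip_width: 85.6
```

```bash
python3 look.py e wrist side
python3 - <<'E'
import cv2,numpy as np
a=cv2.imread("pics/e_wrist.png");b=cv2.imread("pics/e_side.png")[150:300,290:450]
cv2.imwrite("pics/e.png",np.hstack([cv2.resize(a,(480,300)),cv2.resize(b,(320,300))]))
E
```

```text
t 4.4 tcp [ 500.9 -279.5  178.1] yaw y 9.5 z [ 0.004 -0.011 -1.   ] w 85.6 F [-0.5  0.2  0.3] q [-0.5   0.29 -0.23  1.04 -0.01  0.9 ]
wrist blue [297, 173, 42, 36, 629] [318.1 186.6] [ 495.5 -267.9   60.8] [ 479.2 -285.8   57.2] [ 514.4 -259.5   64.2]
wrist blue [286, 224, 58, 38, 1893] [314.9 243.6] [ 495.  -263.6  184. ] [ 483.5 -267.   162. ] [ 507.  -262.2  199.8]
wrist blue [281, 265, 65, 62, 3142] [316.1 294.1] [ 498.4 -272.6  208.8] [ 484.2 -289.6  204.4] [ 509.3 -263.7  210.3]
wrist red [275, 246, 12, 47, 283] [278.8 268.4] [ 479.9 -274.4  192. ] [ 478.  -286.7  176.2] [ 481.6 -272.2  193.8]
wrist red [284, 293, 22, 22, 454] [294.1 303.7] [ 489.4 -278.9  210.3] [ 485.3 -284.2  209.3] [ 493.6 -274.3  211.3]
side blue [365, 204, 11, 24, 149] [370.8 216.4] [ 489.3 -291.2  187.6] [ 481.9 -295.2  151.9] [ 504.3 -277.   209.4]
side blue [360, 251, 13, 6, 46] [365.5 254.2] [ 485.2 -288.8   59.9] [ 477.  -296.8   56.9] [ 504.4 -269.4   63.3]
side red [366, 215, 3, 7, 20] [367.  217.8] [ 480.  -286.4  183.6] [ 477.2 -289.   174.1] [ 483.8 -282.6  192.7]
```

View pics/e.png

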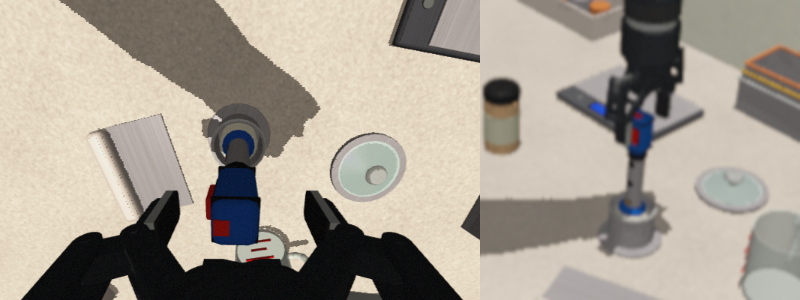

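The jaws straddle the grip, offset about 4 mm to one side, with the button at the left finger. I'll correct the offset, drop 5 mm and squeeze.

>>> {"name": "carry_out", "arguments": {"increments": [[0.15,-0.4,0.5,0,0,0,1],[0,0,0,0,0,0,-1],[0,0,0,0,0,0,-1],[0,0,0,0,0,0,-1],[0,0,0,0,0,0,-1],[0,0,0,0,0,0,-1],[0,0,0,0,0,0,-1],[0,0,0,0,0,0,-1],[0,0,0,0,0,0,-1],[0,0,0,0,0,0,-1],[0,0,0,0,0,0,-1]], "newtons": 30}}

```text
t: 5.88
tcp_pos: [499.3, -280.8, 178.8]
ee_rot: [[-0.164, 0.986, 0.011], [0.986, 0.165, -0.017], [-0.018, 0.009, -1.0]]
force: [-0.6, -0.9, 0.8]
grip_width: 27.9
```

```bash
python3 look.py f wrist
```

```text
t 5.875 tcp [ 499.3 -280.8  178.8] yaw y 9.5 z [ 0.011 -0.017 -1.   ] w 27.9 F [-0.6 -0.9  0.8] q [-0.51  0.28 -0.24  1.03 -0.01  0.9 ]
wrist blue [300, 171, 42, 35, 626] [320.5 184.6] [ 496.1 -267.7   60.6] [ 480.8 -286.    57. ] [ 516.  -259.4   64.1]
wrist blue [294, 222, 58, 38, 1920] [321.9 241.8] [ 496.6 -263.5  184.1] [ 485.1 -267.3  161.6] [ 508.7 -262.   200. ]
wrist blue [290, 264, 65, 61, 3131] [325.2 291.9] [ 500.2 -272.6  208.9] [ 486.1 -289.5  204.5] [ 511.3 -263.4  210.4]
wrist red [294, 291, 21, 22, 437] [303.8 302.1] [ 491.4 -279.   210.4] [ 487.4 -284.3  209.2] [ 495.6 -274.4  211.3]
```

The opening is 27.9 mm, so the button is flush, and the grip's top is still at about 209 mm. I'll hold briefly, level the tool and draw the handle up.

>>> {"name": "carry_out", "arguments": {"increments": [[0,0,0,0.4,1,0,-1],[0,0,-1,0,0,0,-1],[0,0,-1,0,0,0,-1],[0,0,-1,0,0,0,-1],[0,0,-1,0,0,0,-1],[0,0,-1,0,0,0,-1],[0,0,0,0,0,0,-1]]}}

```text
t: 6.8
tcp_pos: [499.6, -281.0, 232.6]
ee_rot: [[-0.164, 0.986, 0.002], [0.986, 0.164, 0.0], [0.0, 0.002, -1.0]]
force: [0.2, 0.7, 1.0]
grip_width: 28.1
```

```bash
python3 look.py g wrist side
```

```text
t 6.8 tcp [ 499.6 -281.   232.6] yaw y 9.5 z [ 0.002  0.    -1.   ] w 28.1 F [0.2 0.7 1. ] q [-0.51  0.27 -0.13  1.17  0.    0.89]
wrist blue [304, 162, 35, 29, 437] [321.3 172.9] [ 496.1 -266.8   61. ] [ 480.6 -285.    57.5] [ 515.7 -258.3   64.6]
wrist blue [294, 223, 58, 37, 1868] [322.1 242.1] [ 497.1 -263.9  238.4] [ 485.6 -267.6  216.3] [ 509.1 -262.4  253.9]
wrist blue [290, 264, 65, 60, 3135] [325.1 291.9] [ 500.8 -273.2  262.6] [ 486.7 -290.1  258.4] [ 511.9 -264.1  264.1]
wrist red [294, 291, 21, 22, 448] [303.9 301.8] [ 492.1 -279.6  264.1] [ 488.  -284.9  263. ] [ 496.2 -275.1  265.1]
side blue [366, 187, 14, 23, 118] [374.6 198.4] [ 496.5 -292.5  238.8] [ 485.3 -295.4  210.1] [ 510.6 -277.6  263.4]
side blue [360, 250, 13, 7, 52] [365.8 253.6] [ 488.  -287.2   60.3] [ 479.3 -294.6   55.5] [ 506.7 -267.3   64.9]
```

>>> {"name": "carry_out", "arguments": {"increments": [[0,0,-0.4,0,0,0,-1],[0,0,-0.4,0,0,0,-1],[0,0,-0.3,0,0,0,-1],[0,0,0,0,0,0,-1]]}}

```text
t: 7.4
tcp_pos: [499.5, -280.9, 242.7]
ee_rot: [[-0.165, 0.986, 0.001], [0.986, 0.165, 0.001], [0.001, 0.001, -1.0]]
force: [-0.4, 0.3, 0.2]
grip_width: 27.5
```

```bash
python3 look.py h wrist side
```

```text
t 7.4 tcp [ 499.5 -280.9  242.7] yaw y 9.5 z [ 0.001  0.001 -1.   ] w 27.5 F [-0.4  0.3  0.2] q [-0.51  0.26 -0.11  1.19  0.    0.89]
wrist blue [305, 160, 34, 29, 401] [321.5 171. ] [ 495.7 -266.6   60.9] [ 480.5 -284.8   57.7] [ 515.7 -258.1   64.7]
wrist blue [294, 223, 58, 37, 1865] [322.  242.2] [ 496.9 -263.7  248.3] [ 485.4 -267.4  226.3] [ 508.9 -262.2  264.1]
wrist blue [290, 264, 65, 60, 3131] [325.1 291.9] [ 500.7 -273.2  272.7] [ 486.5 -289.9  268.6] [ 511.8 -263.9  274.2]
wrist red [294, 291, 21, 22, 448] [303.9 301.8] [ 492.  -279.6  274.2] [ 487.8 -284.8  273.2] [ 496.2 -274.8  275.1]
side blue [366, 184, 14, 22, 119] [374.9 194.9] [ 496.4 -292.4  249.9] [ 485.1 -295.7  221.6] [ 509.3 -279.5  276.3]
side blue [360, 250, 13, 7, 53] [365.5 253.7] [ 486.2 -285.8   60.5] [ 479.3 -296.1   54.9] [ 506.9 -268.7   64.7]
```

>>> {"name": "carry_out", "arguments": {"increments": [[0,0,-0.3,0,0,0,-1],[0,0,-0.1,0,0,0,-1],[0,0,0,0,0,0,-1]]}}

```text
t: 7.88
tcp_pos: [498.6, -280.0, 245.6]
ee_rot: [[-0.165, 0.986, -0.001], [0.986, 0.165, 0.003], [0.003, -0.001, -1.0]]
force: [1.1, -0.9, -4.2]
grip_width: 27.4
```

```bash
python3 look.py i wrist
```

```text
t 7.875 tcp [ 498.6 -280.   245.6] yaw y 9.5 z [-0.001  0.003 -1.   ] w 27.4 F [ 1.1 -0.9 -4.2] q [-0.51  0.26 -0.11  1.2   0.    0.89]
wrist blue [305, 160, 34, 28, 401] [321.4 170.7] [ 494.2 -265.4   62.6] [ 479.3 -282.6   59.2] [ 514.7 -256.6   66.5]
wrist blue [294, 223, 58, 37, 1867] [322.1 242.1] [ 496.1 -262.9  251.5] [ 484.6 -266.7  229.3] [ 508.1 -261.4  267. ]
wrist blue [290, 264, 65, 60, 3114] [325.2 291.8] [ 499.9 -272.3  275.6] [ 485.7 -289.2  271.4] [ 510.9 -263.2  277.1]
wrist red [294, 291, 21, 22, 448] [303.9 301.8] [ 491.2 -278.8  277.1] [ 487.1 -283.9  276. ] [ 495.4 -274.1  278. ]
```

The force of -4.2 N and the brush ring rising about 1.7 mm show the handle is at the end of its travel. Now I release the button.

>>> {"name": "carry_out", "arguments": {"increments": [[0,0,0,0,0,0,1],[0,0,0,0,0,0,1],[0,0,0,0,0,0,1],[0,0,0,0,0,0,1],[0,0,0,0,0,0,1],[0,0,0,0,0,0,1]]}}

```text
t: 8.68
tcp_pos: [499.5, -280.4, 246.9]
ee_rot: [[-0.165, 0.986, 0.001], [0.986, 0.165, 0.002], [0.002, 0.001, -1.0]]
force: [0.0, 0.9, 0.1]
grip_width: 85.2
```

```bash
python3 look.py j wrist side; python3 m.py jm.png 273
python3 - <<'E'
import cv2,numpy as np
a=cv2.imread("pics/j_wrist.png");b=cv2.imread("pics/j_side.png")[150:300,290:450]
cv2.imwrite("pics/j.png",np.hstack([cv2.resize(a,(480,300)),cv2.resize(b,(320,300))]))
E
```

```text
t 8.675 tcp [ 499.5 -280.4  246.9] yaw y 9.5 z [ 0.001  0.002 -1.   ] w 85.2 F [0.  0.9 0.1] q [-0.51  0.26 -0.11  1.2   0.    0.89]
wrist blue [306, 158, 34, 28, 391] [322.4 168.6] [ 496.8 -264.1   60.8] [ 481.3 -281.9   57.5] [ 516.2 -255.7   64.5]
wrist blue [296, 216, 55, 33, 1598] [322.9 233. ] [ 497.  -260.6  248. ] [ 485.5 -264.3  226.3] [ 508.8 -259.2  263.7]
wrist blue [292, 252, 63, 60, 2981] [325.9 280.4] [ 500.7 -270.1  272.4] [ 486.5 -286.9  268.2] [ 511.7 -260.7  273.9]
wrist red [285, 237, 11, 44, 272] [288.7 258.9] [ 482.3 -273.1  255.9] [ 480.3 -283.7  240.4] [ 484.5 -269.7  257.5]
wrist red [295, 279, 21, 22, 409] [305.4 289.3] [ 491.9 -276.2  274. ] [ 487.9 -281.3  272.8] [ 496.1 -271.5  275. ]
side blue [365, 185, 13, 21, 143] [372.4 195.1] [ 491.9 -287.5  248.3] [ 484.8 -291.1  220.9] [ 506.3 -273.8  272.9]
side blue [359, 249, 13, 7, 49] [364.8 253. ] [ 487.6 -283.    60.3] [ 480.2 -293.3   55.7] [ 504.6 -264.    64.1]
side red [367, 192, 4, 8, 23] [368.7 195.8] [ 483.8 -282.4  245.7] [ 480.2 -285.5  237.9] [ 487.3 -277.6  256.9]
t 8.775 tcp [ 499.5 -280.4  246.9] yaw 9.5
((319.5, 278.0), (58.0, 61.0), 90.0)
[[482.5, -259.0], [507.1, -254.8], [512.6, -282.6], [486.2, -287.0]] [ 497.1 -270.9]
25.0 9.5
28.3 -78.8
top 426 [ 489.9 -274.3  273.9] [-7.2 -3.4] -154.7
btn 247 [ 480.3 -271.6  256. ] [-16.8  -0.7] -177.4
grip top in tool axes mm [  9.8  -0.7 -26.1]
```

View pics/j.png

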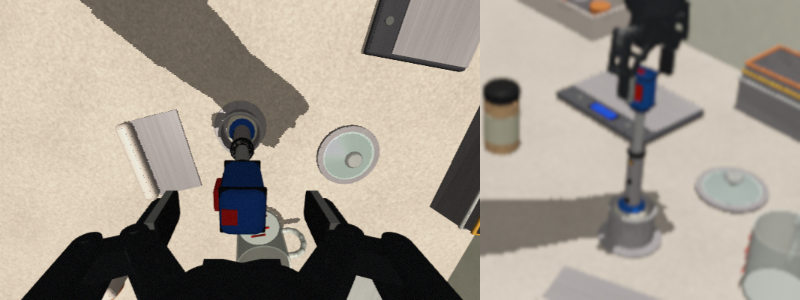

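The button is out and the grip's top is at 273, so the handle is out about 64 mm. The top moved a little between the two pictures, so I'll check whether it is rocking.

```bash
for i in 1 2 3; do python3 m.py jm$i.png 273; done; python3 look.py k wrist scene side
```

```text
t 8.825 tcp [ 499.5 -280.4  246.9] yaw 9.5
((324.0, 281.0), (58.0, 60.0), 90.0)
[[484.7, -259.9], [509.0, -255.9], [514.7, -283.8], [488.6, -288.2]] [ 499.2 -271.9]
24.6 9.5
28.5 -78.6
top 422 [ 492.1 -275.6  273.8] [-7.2 -3.7] -152.8
btn 270 [ 482.3 -272.3  255.9] [-16.9  -0.4] -178.7
grip top in tool axes mm [  8.4   1.2 -26.1]
t 8.875 tcp [ 499.4 -280.4  246.9] yaw 9.5
((325.5, 279.0), (58.0, 61.0), 90.0)
[[485.0, -259.0], [509.6, -254.9], [515.3, -282.6], [488.8, -287.1]] [ 499.7 -270.9]
25.0 9.5
28.4 -78.5
top 427 [ 492.5 -274.4  273.9] [-7.2 -3.5] -154.2
btn 280 [ 482.9 -271.8  256. ] [-16.8  -0.9] -176.9
grip top in tool axes mm [  9.4   1.8 -26.1]
t 8.925 tcp [ 499.4 -280.4  246.8] yaw 9.5
((320.5, 281.0), (58.0, 61.0), 90.0)
[[483.0, -260.2], [507.7, -256.1], [513.3, -284.0], [486.8, -288.5]] [ 497.7 -272.2]
25.1 9.5
28.5 -78.8
top 440 [ 490.3 -275.7  273.8] [-7.4 -3.5] -155.0
btn 252 [ 480.7 -272.7  255.7] [-17.   -0.5] -178.3
grip top in tool axes mm [  8.4  -0.3 -26.1]
t 8.975 tcp [ 499.4 -280.4  246.9] yaw y 9.5 z [ 0.001  0.002 -1.   ] w 85.6 F [0.5 0.4 0.4] q [-0.51  0
[... 497 characters left out ...]
7.4]
wrist red [297, 276, 21, 22, 430] [307.2 286.5] [ 492.5 -274.7  273.9] [ 488.2 -279.5  272.9] [ 496.6 -269.9  274.9]
scene blue [274, 222, 11, 15, 111] [279.3 229. ] [ 508.  -284.   257.3] [ 494.5 -290.   225.4] [ 514.3 -268.2  274.6]
scene blue [281, 258, 10, 6, 24] [285.8 260.9] [ 510.7 -284.9   60.5] [ 492.5 -289.2   54.7] [ 517.6 -268.8   66.3]
side blue [365, 185, 13, 21, 143] [372.3 195.2] [ 491.2 -288.3  248.9] [ 484.4 -291.5  221.3] [ 504.8 -274.9  272.8]
side blue [359, 250, 13, 6, 48] [364.9 253. ] [ 487.3 -283.4   60.2] [ 480.2 -292.    56.5] [ 505.3 -266.1   64.6]
side red [367, 193, 4, 7, 21] [368.7 196.1] [ 481.4 -283.6  246.4] [ 479.1 -287.6  239.4] [ 485.7 -279.3  255.6]
```

The rock is only about 1 mm, with the axis near (499,-273). I'll rise clear and turn the jaws 90° for the plain sides.

>>> {"name": "carry_out", "arguments": {"increments": [[0,0,-3,0,0,0,1],[0,0,-3,0,0,0,1],[0,0,0,0,0,-10,1],[0,0,0,0,0,-10,1],[0,0,0,0,0,-10,1],[0,0,0,0,0,-10,1],[0,0,0,0,0,-10,1],[0,0,0,0,0,-10,1],[0,0,0,0,0,-10,1],[0,0,0,0,0,-10,1],[0,0,0,0,0,-10,1],[0,0,0,0,0,0,1]]}}

```text
t: 10.62
tcp_pos: [499.3, -280.5, 308.7]
ee_rot: [[-0.977, -0.214, 0.001], [-0.214, 0.977, 0.002], [-0.001, 0.002, -1.0]]
force: [0.8, -0.3, 0.4]
grip_width: 85.4
```

```bash
python3 look.py l wrist;python3 m.py lm.png 273; python3 m.py lm2.png 273
```

```text
t 10.625 tcp [ 499.3 -280.5  308.7] yaw y 102.4 z [ 0.001  0.002 -1.   ] w 85.4 F [ 0.8 -0.3  0.4] q [-0.51  0.25  0.01  1.34  0.   -0.73]
wrist blue [312, 155, 29, 25, 284] [325.7 163.9] [ 489.2 -278.6   60.7] [ 480.4 -291.9   57.2] [ 508.6 -256.9   64.6]
wrist blue [311, 195, 40, 19, 233] [327.4 206.9] [ 486.3 -283.5  252.8] [ 483.8 -289.6  225.5] [ 491.8 -263.8  263.8]
wrist blue [308, 214, 47, 41, 1416] [330.6 235.2] [ 498.4 -274.5  272.3] [ 485.2 -288.   267.8] [ 509.9 -261.2  273.8]
wrist red [321, 194, 23, 15, 307] [331.5 201.5] [ 481.1 -277.2  254.7] [ 479.3 -283.9  240.1] [ 485.  -270.   257.2]
wrist red [324, 221, 16, 14, 207] [331.8 227.5] [ 491.3 -275.5  273.7] [ 487.  -279.8  272.8] [ 495.9 -271.   274.9]
t 10.675 tcp [ 499.3 -280.5  308.8] yaw 102.3
((331.0947570800781, 234.60475158691406), (43.495662689208984, 37.75284194946289), 2.862405300140381)
[[512.0, -286.3], [486.1, -290.3], [481.8, -263.6], [507.6, -258.3]] [ 496.9 -274.6]
26.2 -171.1
27.1 99.2
top 209 [ 491.3 -275.4  273.8] [-5.5 -0.8] -171.8
btn 305 [ 481.  -277.2  254.9] [-15.9  -2.6] -170.7
grip top in tool axes mm [ 1.1  6.1 35.8]
t 10.725 tcp [ 499.3 -280.4  308.7] yaw 102.3
((331.2196350097656, 234.82733154296875), (43.518714904785156, 37.474449157714844), 3.012787342071533)
[[512.0, -286.2], [486.3, -290.2], [482.0, -263.4], [507.7, -258.2]] [ 497.  -274.5]
26.0 -171.2
27.2 99.0
top 209 [ 491.3 -275.4  273.7] [-5.7 -0.9] -171.4
btn 304 [ 481.1 -277.1  254.9] [-15.9  -2.7] -170.5
grip top in tool axes mm [ 1.   6.2 35.7]
```

View pics/l_wrist.png

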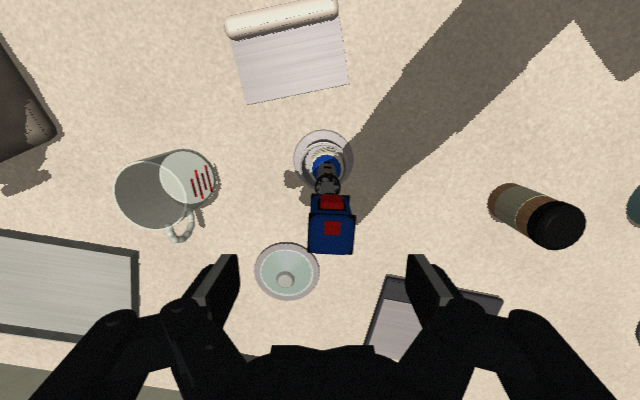

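Seen from above, the button is out (at (332,202)) and faces up the image, with the grip top at (331,235). I'll correct the offset and yaw, then descend over the plain sides.

>>> {"name": "carry_out", "arguments": {"increments": [[0,0.57,0,0,0,3,1],[0,0,0,0,0,0,1],[0,0,2.3,0,0,0,1],[0,0,2.3,0,0,0,1],[0,0,2.3,0,0,0,1],[0,0,0,0,0,0,1]]}}

```text
t: 11.52
tcp_pos: [498.8, -275.6, 238.7]
ee_rot: [[-0.988, -0.156, 0.002], [-0.156, 0.988, 0.001], [-0.002, 0.0, -1.0]]
force: [0.3, 1.0, 0.4]
grip_width: 85.3
```

```bash
python3 look.py n wrist;python3 m.py nm.png 273
```

```text
t 11.525 tcp [ 498.8 -275.6  238.7] yaw y 99.0 z [ 0.002  0.001 -1.   ] w 85.3 F [0.3 1.  0.4] q [-0.51  0.26 -0.13  1.18  0.   -0.66]
wrist blue [306, 164, 35, 28, 418] [322.8 174.9] [ 488.9 -277.    60.6] [ 480.3 -291.9   57. ] [ 507.  -256.8   64.3]
wrist blue [293, 230, 64, 41, 970] [323.8 255. ] [ 485.4 -276.5  253.9] [ 483.7 -289.4  224.3] [ 491.1 -263.   264.4]
wrist blue [290, 274, 71, 59, 3266] [324.5 303.8] [ 497.2 -274.4  272.2] [ 485.2 -287.9  267.7] [ 509.5 -261.2  273.8]
wrist red [307, 233, 35, 27, 888] [324.1 246.4] [ 480.9 -277.1  252.9] [ 479.2 -284.1  239. ] [ 484.9 -269.9  257.1]
wrist red [313, 286, 24, 21, 504] [324.5 296. ] [ 491.2 -275.5  273.7] [ 486.9 -280.   272.7] [ 496.1 -270.9  274.7]
t 11.575 tcp [ 499.4 -276.   239.9] yaw 99.0
((326.0, 300.5), (55.0, 68.0), 90.0)
[[484.9, -289.9], [480.7, -263.4], [506.8, -258.2], [511.3, -286.5]] [ 495.9 -274.5]
26.7 99.0
26.6 11.3
top 502 [ 491.3 -275.4  273.8] [-4.6 -0.9] -168.9
btn 873 [ 481.  -277.1  253.2] [-14.9  -2.6] -170.1
grip top in tool axes mm [  3.1   2.  -33.1]
```

Well centred. I close on the plain sides at 60 N.

>>> {"name": "carry_out", "arguments": {"increments": [[0,0,0,0,0,0,-1],[0,0,0,0,0,0,-1],[0,0,0,0,0,0,-1],[0,0,0,0,0,0,-1],[0,0,0,0,0,0,-1],[0,0,0,0,0,0,-1],[0,0,0,0,0,0,-1],[0,0,0,0,0,0,-1]], "newtons": 60}}

```text
t: 12.62
tcp_pos: [501.4, -277.0, 243.8]
ee_rot: [[-0.988, -0.156, 0.009], [-0.156, 0.988, -0.003], [-0.009, -0.004, -1.0]]
force: [0.5, 0.0, -0.8]
grip_width: 29.6
```

```bash
python3 look.py o wrist side
```

```text
t 12.625 tcp [ 501.4 -277.   243.8] yaw y 99.0 z [ 0.009 -0.003 -1.   ] w 29.6 F [ 0.5  0.  -0.8] q [-0.51  0.25 -0.12  1.18  0.   -0.66]
wrist blue [307, 160, 34, 28, 409] [323.8 170.8] [ 489.3 -278.3   60.7] [ 480.8 -293.6   57.5] [ 507.3 -258.5   65.4]
wrist blue [292, 223, 62, 37, 862] [322.7 246.3] [ 485.8 -278.6  255.1] [ 484.2 -292.   224.1] [ 491.4 -265.2  264.4]
wrist blue [288, 262, 69, 57, 3079] [322.1 291.4] [ 497.7 -277.   272. ] [ 485.6 -290.5  267.4] [ 510.  -263.8  273.6]
wrist red [306, 225, 34, 25, 795] [322.5 237.3] [ 481.3 -279.5  253.3] [ 479.8 -286.5  239.1] [ 485.3 -272.4  257. ]
wrist red [310, 273, 24, 21, 464] [321.9 283.4] [ 491.7 -278.1  273.6] [ 487.3 -282.6  272.6] [ 496.4 -273.6  274.6]
side blue [365, 183, 12, 23, 126] [370.9 194.5] [ 488.4 -287.1  256.9] [ 484.1 -293.1  221.8] [ 500.4 -267.9  274.2]
side blue [360, 250, 13, 7, 51] [365.4 253.2] [ 487.3 -285.1   61.1] [ 479.2 -293.3   56.2] [ 508.4 -267.4   64.6]
side red [366, 192, 5, 9, 36] [368.  195.9] [ 481.4 -281.5  247.1] [ 478.5 -287.8  238.4] [ 485.5 -274.5  256.4]
```

>>> {"name": "carry_out", "arguments": {"increments": [[0,0,-0.6,0,0,0,-1],[0,0,-1.2,0,0,0,-1],[0,0,-1.5,0,0,0,-1],[0,0,-1.5,0,0,0,-1],[0,0,-1.5,0,0,0,-1],[0,0,-1.5,0,0,0,-1],[0,0,-1.2,0,0,0,-1],[0,0,-0.5,0,0,0,-1],[0,0,0,0,0,0,-1],[0,0,0,0,0,0,-1]]}}

```text
t: 13.98
tcp_pos: [500.1, -276.6, 345.3]
ee_rot: [[-0.988, -0.156, 0.008], [-0.156, 0.988, -0.003], [-0.008, -0.004, -1.0]]
force: [-0.3, 0.3, -4.0]
grip_width: 29.3
```

```bash
python3 look.py p wrist side scene
python3 - <<'E'
import cv2,numpy as np
a=cv2.imread("pics/p_wrist.png");b=cv2.imread("pics/p_side.png")[140:300,290:450]
cv2.imwrite("pics/p.png",np.hstack([cv2.resize(a,(400,400),),cv2.resize(b,(400,400),interpolation=cv2.INTER_CUBIC)]))
E
```

```text
t 13.975 tcp [ 500.1 -276.6  345.3] yaw y 99.0 z [ 0.008 -0.003 -1.   ] w 29.3 F [-0.3  0.3 -4. ] q [-0.51  0.23  0.08  1.41  0.   -0.66]
wrist blue [307, 160, 34, 28, 404] [323.9 170.6] [ 488.  -277.7  160.5] [ 479.  -293.   156.7] [ 506.2 -257.9  164.1]
wrist blue [292, 223, 62, 37, 854] [322.8 246.3] [ 484.6 -278.2  356.8] [ 482.9 -291.5  325.7] [ 489.8 -264.8  365.8]
wrist blue [288, 262, 69, 57, 3055] [322.2 291.5] [ 496.3 -276.6  373.5] [ 484.3 -290.1  369. ] [ 508.8 -263.4  375. ]
wrist red [306, 225, 34, 25, 797] [322.4 237.3] [ 480.  -279.1  354.9] [ 478.4 -286.2  340.5] [ 484.  -272.1  358.4]
wrist red [310, 273, 24, 21, 471] [321.8 283.4] [ 490.4 -277.8  375. ] [ 486.1 -282.4  373.9] [ 495.2 -273.2  375.9]
side blue [368, 147, 12, 25, 145] [373.7 159.3] [ 487.  -286.7  355.2] [ 482.  -292.1  320.2] [ 497.5 -266.9  373.7]
side blue [362, 220, 13, 7, 53] [368.  223.8] [ 486.7 -285.6  159.7] [ 479.6 -293.3  155.9] [ 504.9 -268.7  164.2]
side red [368, 156, 6, 9, 47] [370.5 160.2] [ 479.8 -280.2  348.4] [ 478.  -287.3  339. ] [ 484.8 -272.6  358. ]
scene blue [276, 201, 5, 16, 50] [278.2 208.1] [ 511.6 -275.8  355.3] [ 506.2 -284.8  330.6] [ 513.8 -266.1  374.5]
scene blue [277, 242, 11, 7, 32] [282.1 245.5] [ 509.6 -285.8  160. ] [ 489.7 -291.9  155.1] [ 515.8 -267.7  164.2]
```

View pics/p.png

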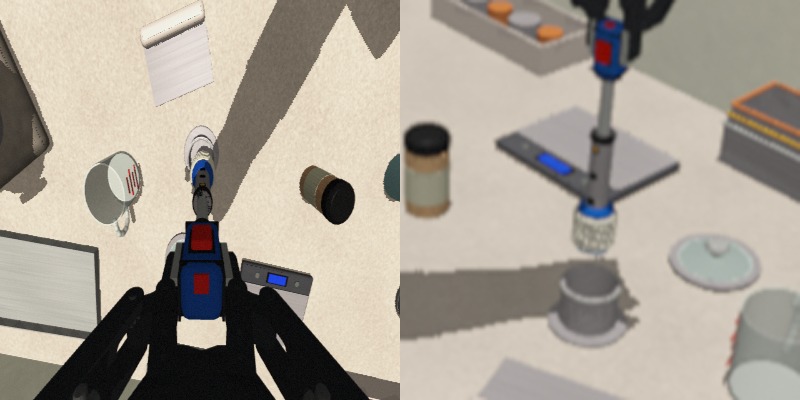

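The side view shows the brush hanging upright, with its bristle head at about (593,225) clear above the standing cup (590,300). The handle is at full length and the button is out. Handing in.

```bash
python3 -c "
from plant import ctrl
s=ctrl.read_state();print(s['t'],s['grip_width'],s['force'],abs(s['qd']).max() if hasattr(s['qd'],'max') else s['qd']);print(ctrl.finish_job())"
```

```text
14.125 29.239866125503866 [-0.61977298 -0.36936651 -3.39298448] 0.0015853344137378989
the job is handed in; nothing more can be done
None
```

The brush is now at full length and locked. The arm is holding it upright above the cup by the plain sides of its grip, and I handed the job in at 14.1 s.

I squeezed the button flush (28 mm opening) and drew the handle up until the end of its travel just lifted the brush, about 2 mm. I then let the button spring back out with the brush in its cup. After turning the jaws 90°, I took the plain sides at 60 N and lifted about 100 mm.

**Last checks**
- **Handle and button:** before the lift, the grip's top had risen from 209 to 273 mm, so the handle was about 64 mm out. The button face measured about 18 mm from the axis, which is out.
- **Lock:** the distance from the lower ring to the grip's top was 211 mm before the lift and 213 mm after. That is within measuring error, so the lock holds.
- **Height:** the brush's underside is about 107 mm above the counter, clear of the 58 mm rim.
- **Hold:** the opening is 29 mm, the measured load is about -3.4 to -4 N (about the brush's weight), and the arm is still.
- **Surroundings:** the cup is standing, and nothing nearby looks disturbed in the last pictures.

**Disagreements:** the views differed by 2–5 mm on where the brush's axis was. The brush also rocked about 1 mm after I let the button go, and it settled before I took the second grip. The handing-in call gave no verdict.

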